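Clip two sample tubes into their transport stands

TASK

Take the two capped sample tubes out of their sloped cradles and press each one down into the spring clip stand of its own size, the wide tube in the wide clips and the slim tube in the narrow clips, until the fingers snap round it and it lies level and fully home. The closed end goes towards the stand's upright end plate and the cap sticks out at the open end, with the body midway between the two clips to within about a centimetre. Let go of the tubes, and do not shift the spray bottle, the swab box or the rack.

Things in the scene. Friction and masses are not known exactly. Their poses are not given: they have to be found in the camera images.
- tube_wide: the wide sample tube, about 60 g: straight round white body 28 mm in diameter and 100 mm long with a flat closed end, and a red screw cap 34 mm in diameter and 20 mm long (120 mm in all). Origin: on the axis, midway along the 100 mm body; x along the axis towards the cap (body spans x = -50 to +50 mm, cap +50 to +70 mm)
- tube_wide_cap (a point): centre of the outer face of the wide tube's cap, 70 mm from the tube origin
- tube_slim: the slim sample tube, about 30 g: straight round white body 17 mm in diameter and 100 mm long with a flat closed end, and a red screw cap 23 mm in diameter and 20 mm long (120 mm in all). Origin: on the axis, midway along the 100 mm body; x along the axis towards the cap (body spans x = -50 to +50 mm, cap +50 to +70 mm)
- tube_slim_cap (a point): centre of the outer face of the slim tube's cap, 70 mm from the tube origin
- cradle_wide: fixed aluminium stand, base 130 x 56 mm, for the 28 mm tube. Origin: centre of its underside; z up. The tube lies loose in two open V saddles (12 mm long, 32 mm either side of the tube's middle), rising at 32 degrees towards +x (cap high), its middle 78 mm above the origin, its low end on a foot stop. Between the saddles it is open to 25 mm below the tube's axis. It lifts out square to its axis
- cradle_narrow: fixed aluminium stand, base 130 x 56 mm, for the 17 mm tube. Origin: centre of its underside; z up. The tube lies loose in two open V saddles (12 mm long, 32 mm either side of the tube's middle), rising at 32 degrees towards +x (cap high), its middle 78 mm above the origin, its low end on a foot stop. Between the saddles it is open to 19 mm below the tube's axis. It lifts out square to its axis
- clip_wide: fixed steel clip stand, base 150 x 62 x 8 mm, for the 28 mm tube, level along x. Origin: centre of its underside; z up. Posts at x = +32 and -32 mm (12 mm long) carry pairs of sprung fingers that open sideways (y), tips 24 mm above the seated tube's axis; 52 mm between the posts is free down to the base. End plate 58 mm high at x = -62 mm; the +x end is open, for the cap
- clip_wide_seat (a point): midway between the stand's two clips, 52 mm above the table: where the tube's origin lies when fully home; axes as the stand's. Pressing the tube in takes roughly 5 to 15 N: the fingers spread, then snap over it and hold it down on the posts
- clip_narrow: fixed steel clip stand, base 150 x 62 x 8 mm, for the 17 mm tube, level along x. Origin: centre of its underside; z up. Posts at x = +32 and -32 mm (12 mm long) carry pairs of sprung fingers that open sideways (y), tips 21 mm above the seated tube's axis; 52 mm between the posts is free down to the base. End plate 58 mm high at x = -62 mm; the +x end is open, for the cap
- clip_narrow_seat (a point): midway between the stand's two clips, 52 mm above the table: where the tube's origin lies when fully home; axes as the stand's. Pressing the tube in takes roughly 5 to 15 N: the fingers spread, then snap over it and hold it down on the posts
- spray_bottle: bystander: spray bottle, 72 mm in diameter, 170 mm tall, its head 60 mm long, origin under its centre, z up
- swab_box: bystander: white paper carton with a blue band, 100 x 170 x 75 mm (x, y, z), origin under its centre
- foam_rack: bystander: white rack block with twelve empty holes, 90 x 130 x 35 mm (x, y, z), origin under its centre
Mind the look-alikes: they are no part of the job. What is shaped like the clip_narrow but yellow is not meant. What is shaped like the tube_wide but purple is not meant.

How it is judged:
By the outcome, as a careful person would: the job done as asked, in the order asked, and still so for the second after the job is handed in, with the robot touching nothing.
It also fails if it takes over 64 s, if anything falls off the work surface, if the arm or the gripper's body presses on something with over 40 N, if the wrist force passes 120 N, or if a joint passes its speed limit or range.

ROBOT

A 6-joint arm with a two-finger parallel gripper is mounted at the origin on the work surface. World frame = base frame: x ahead of the robot, y to its left, z up, the work surface at z = 0. Lengths are in m, angles in rad, forces in N, time in s.
With the tool pointing down it reaches from about 0.35 to 0.85 m from the base axis. Payload 8.1 kg.
Tool frame: the origin (TCP) lies at the very end of the fingers, on their centre line; the grasp point (between the pads) lies 19 mm behind it (robot.grip_depth is the distance from the TCP to the grasp point, in m); z points along the fingers, y is the line along which they close (so a half turn about z gives the same grasp; the last joint's range is limited). The gripper opens to 93 mm and grips with 3 to 60 N. Pads are 15 mm wide; open, the fingers measure 128 mm over their backs; the gripper's body (75 mm by 188 mm) begins 65 mm behind the grasp point.
Start: joints at [-0.085, 0.13, 1.488, -0, 1.523, -0.085], TCP at [0.6, 0, 0.192] pointing down, gripper open.
Joint ranges: [-2.96, 2.96], [-0.89, 2.26], [0.02, 2.5], [-1.34, 4.48], [0, 2.73], [-2.66, 2.66]. Speed limits (rad/s): [2.39, 2.39, 2.79, 3.14, 3.14, 3.14].

INTERFACE

Orientations are given as a rotation vector (axis times angle).
In Python, from plant import robot gives the robot as it stands. The module is installed in compiled form; this text tells all that it offers.
- The arm moves only by the shell command python3 -m jog 'ROWS' [FORCE]. ROWS is JSON, a list that holds one entry, the list of rows, each a list of 7 numbers: the turn, a rotation vector about the tool's x, y, z in degrees, then the shift along the tool's x, y, z in cm, then the finger opening in cm, from 0 to 9.3. A call has 1 to 5 rows; each row shifts and turns the commanded pose from where the row before left it, along the tool's axes as they then stand; what a row does not reach is not made up. A row lasts 1/12 s, in which the tool goes at most 41.7 mm and 7.16 degrees, less where a joint would pass 70% of its speed; a pose out of reach is approached as far as the arm can. A call is refused whole if a number of a shift passes 4.17 or a number of a turn 7.16, either way. A call with a gripper value outside its range is refused whole. The fingers move at their own pace and stop on an object; FORCE is the grip in N (left out, the last holds). Time passes only in rows, so rows that do not move let the fingers close. It gives the time, the measured TCP pose, the force and the opening at its end, in the units of the state.
- robot.read_state(): the state, without advancing time (a new reading comes with each control period).
- robot.read_camera(name): name is "scene" or "side" or "wrist"; returns a dict with "img" (480x640x3 uint8, red, green, blue), "fx", "fy", "cx", "cy" (pixels), "extrinsics" (4x4, takes a point from camera to world coordinates). Camera axes: x right, y up, looking along -z (the intrinsics and any distortion apply to the point x, -y, -z); pixel columns grow to the right and rows downward; lengths in m; the calibration is good to about 2 mm. A picture is of the moment at which its call begins. There is no depth.
- robot.close_job(): hands the job in, once; it reports no verdict.
Trained networks look in a picture, given as the dict that the camera call returned (one of the last four; its "shot" number tells which), for a name from the list of things; names that differ only in an ending like _2 or _b are one class to them, and where a whole thing is asked for, a point or a joint stands for the part that bears it (a point fixed in the world has none). Each returns a list of dicts, best first, with "confidence" (0 to 1); they miss things now and then, are a little off and sometimes report something else, mostly with a low value. They report only what shows in the picture. A call takes as long as a camera call. They do not tell look-alikes from the thing itself.
- robot.masks_of(picture, label): "pixels" (480x640 bool, what is visible of it) and "point" ([column, row] in pixels, amid what is visible of it).
- robot.pinpoint(picture, label): "point" ([column, row] in pixels: a listed point, or the origin of a listed thing).
The state is a dict: "t": time; "q": joint angles; "dq": joint speeds; "joint_torque": joint torques, N m; "tool_pos": TCP position; "orientation": TCP orientation; "force": force on the tool from outside, world axes, zero at the start; "wrist_torque": the same for the moment, N m; "opening": finger opening in m.
Only numpy, scipy, OpenCV 4.12 (cv2) and the standard library are available. Lean on these libraries where they do the work, as an engineer would, in place of code of your own. Each camera call takes 0.05 s, during which the arm holds its last target. There are 200 camera calls.

## Working session

There is one attempt and no reset: what is moved stays moved. The work goes in short steps, Python scripts to look and compute and a shell command to move; the robot and the scene stay as the last step left them, time stands still between calls to the robot, and variables do not carry over. Pictures are saved under pics/ and viewed, on a budget of 10 in all, crops included, one or two more only if the job needs it, and the job is handed in when it is done.

```bash
mkdir -p pics; python3 - <<'E'
from plant import robot
import cv2,numpy as np,pickle
s=robot.read_state();print(s)
P={}
for n in("scene","side"):
    p=robot.read_camera(n);P[n]=p
    cv2.imwrite(f"pics/{n}0.png",p["img"][:,:,::-1])
    print(n,{k:(v if k!="img" else 0) for k,v in p.items()})
    for l in["tube_wide","tube_wide_cap","tube_slim","tube_slim_cap","cradle_wide","cradle_narrow","clip_wide","clip_wide_seat","clip_narrow","clip_narrow_seat","spray_bottle","swab_box","foam_rack"]:
        print(l,[(np.round(d["point"]).tolist(),round(d["confidence"],2)) for d in robot.pinpoint(p,l)])
pickle.dump(P,open("p0.pkl","wb"))
E
```

```text
{'t': 0.0, 'q': array([-8.54140397e-02,  1.31154431e-01,  1.48925405e+00, -1.90692051e-05,
        1.52301645e+00, -8.53995845e-02]), 'dq': array([-0.00031335,  0.00036592,  0.00087642, -0.00068335, -0.0003346 ,
       -0.00056993]), 'joint_torque': array([-1.61290725e-03, -5.59853125e+01, -4.91755986e+01,  7.67333270e-02,
        3.59135563e-02, -2.97389461e-04]), 'tool_pos': array([5.99384071e-01, 5.89275400e-05, 1.90805385e-01]), 'orientation': array([-2.22047382e+00, -2.22044379e+00,  1.87617234e-03]), 'force': array([-0.21343881, -0.40640313, -0.4355508 ]), 'wrist_torque': array([ 0.01210492,  0.06777574, -0.02068835]), 'opening': 0.09274184452665757}
scene {'img': 0, 'fx': 533.5402219725496, 'fy': 533.5402219725496, 'cx': 316.3889137642305, 'cy': 239.38113158914143, 'extrinsics': array([[ 0.86601562, -0.30420567,  0.39683228,  1.03989552],
       [ 0.4996993 ,  0.49825674, -0.70854839, -0.86515297],
       [ 0.01782007,  0.81191079,  0.58350948,  0.85569828],
       [ 0.        ,  0.        ,  0.        ,  1.        ]]), 'shot': 1}
tube_wide [([383.0, 195.0], 0.58)]
tube_wide_c
[... 1017 characters left out ...]
3.0], 0.63), ([274.0, 189.0], 0.57)]
tube_wide_cap [([296.0, 172.0], 0.59), ([286.0, 166.0], 0.58)]
tube_slim [([384.0, 355.0], 0.71), ([356.0, 201.0], 0.3)]
tube_slim_cap [([407.0, 329.0], 0.97)]
cradle_wide [([275.0, 209.0], 0.94)]
cradle_narrow [([383.0, 376.0], 0.93)]
clip_wide [([351.0, 320.0], 0.92)]
clip_wide_seat [([355.0, 306.0], 0.62)]
clip_narrow [([314.0, 254.0], 0.87), ([252.0, 298.0], 0.75), ([312.0, 241.0], 0.73)]
clip_narrow_seat [([204.0, 237.0], 0.84), ([249.0, 282.0], 0.71)]
spray_bottle [([355.0, 201.0], 0.69), ([317.0, 253.0], 0.66)]
swab_box [([408.0, 251.0], 0.74), ([353.0, 317.0], 0.55), ([385.0, 356.0], 0.5), ([355.0, 306.0], 0.27)]
foam_rack [([451.0, 347.0], 0.95)]
```

View pics/scene0.png

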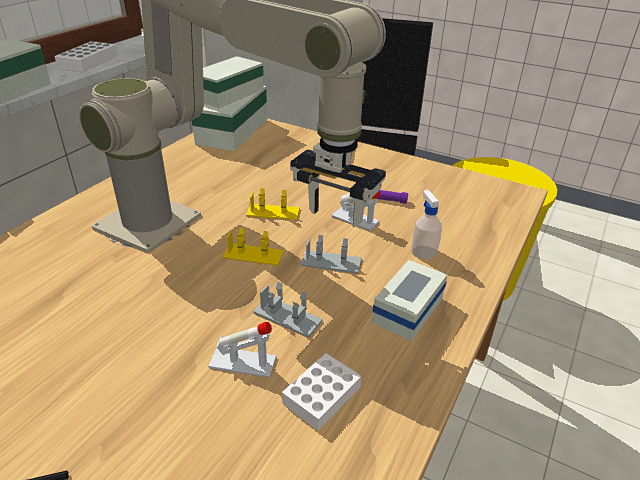

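View pics/side0.png

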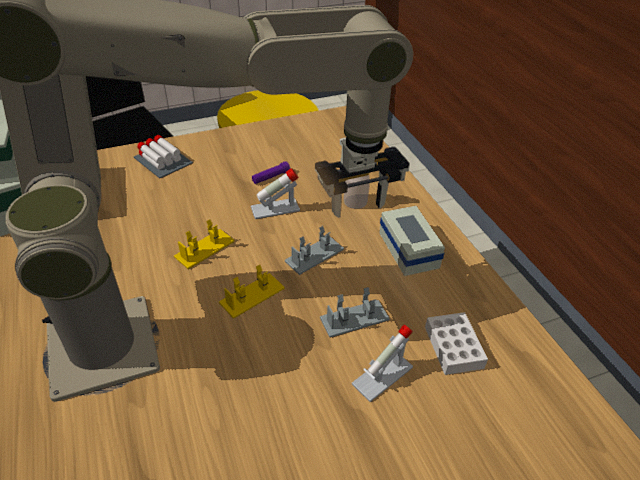

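The scene view shows the slim tube and its cradle in front at (242,345), the wide tube and cradle behind the gripper at (355,210), grey clip stands at (287,308) and (332,255), two yellow decoy stands, and the purple decoy tube at (390,195). The side view shows the same: slim cradle (383,365), wide cradle (277,195), near grey clip (355,312), mid grey clip (315,250).

```bash
cat > h.py <<'E'
import numpy as np,cv2,pickle
from plant import robot
from scipy.spatial.transform import Rotation as R
def ray(p,uv):
    d=np.array([(uv[0]-p["cx"])/p["fx"],-(uv[1]-p["cy"])/p["fy"],-1.]);E=p["extrinsics"]
    d=E[:3,:3]@d;return E[:3,3],d/np.linalg.norm(d)
def tri(obs):
    A=np.zeros((3,3));b=np.zeros(3);L=[ray(p,uv) for p,uv in obs]
    for c,d in L:
        M=np.eye(3)-np.outer(d,d);A+=M;b+=M@c
    x=np.linalg.solve(A,b)
    return x,max(np.linalg.norm((np.eye(3)-np.outer(d,d))@(x-c)) for c,d in L)
def onz(p,uv,z):
    c,d=ray(p,uv);return c+d*(z-c[2])/d[2]
def proj(p,X):
    E=p["extrinsics"];c=(np.atleast_2d(X)-E[:3,3])@E[:3,:3]
    return np.c_[p["cx"]-p["fx"]*c[:,0]/c[:,2],p["cy"]+p["fy"]*c[:,1]/c[:,2]]
E
python3 - <<'E'
from h import *
np.set_printoptions(precision=4,suppress=True)
P=pickle.load(open("p0.pkl","rb"));a,b=P["scene"],P["side"]
for n,u,v in[("slim",(241,336),(384,355)),("slimcap",(265,326),(407,329)),("cradn",(242,358),(383,376)),("cradw",(356,221),(275,209)),("near",(285,323),(351,320)),("nearseat",(288,299),(355,306)),
("mid",(330,259),(314,254)),("midseat",(332,247),(312,241)),("box",(408,313),(408,251)),("rack",(320,395),(451,347)),("bottle",(422,250),(355,201)),("midplatetop",(308,240),(294,238)),("nearplatetop",(264,287),(330,301))]:
    x,e=tri([(a,u),(b,v)]);print(n,x,e)
print("wide yaw side",tri([(b,(277,187)),(b,(277,187)),(a,(356,208))]))
for n in P:
  cv2.imwrite(f"pics/{n}z.png",cv2.resize(P[n]["img"][150:400,180:480,::-1],(800,667))[:600])
p=robot.read_camera("wrist");cv2.imwrite("pics/w0.png",p["img"][:,:,::-1]);print(p["extrinsics"],p["fx"])
E
```

```text
slim [ 0.5426 -0.2792  0.0698] 0.0009959727464339528
slimcap [ 0.5953 -0.2673  0.1158] 0.00013365907328886315
cradn [ 0.5432 -0.2858  0.0083] 0.003695174888913628
cradw [ 0.5035  0.3294 -0.0099] 0.0019241517417023313
near [ 0.547  -0.1181 -0.0182] 0.00696484292487502
nearseat [ 0.5505 -0.1186  0.0463] 0.0030922992838526603
mid [0.5373 0.1057 0.0078] 0.0010952235341609281
midseat [0.5362 0.1181 0.0405] 0.0009131041256465904
box [ 0.7819  0.0449 -0.0105] 0.0016720800643128058
rack [ 0.7228 -0.2693 -0.0045] 0.0013939692628623318
bottle [0.7271 0.2716 0.0056] 0.00037170960422030634
midplatetop [0.4824 0.098  0.0684] 0.013227203482377353
nearplatetop [ 0.4916 -0.116   0.0668] 0.00840922053634801
wide yaw side (array([0.5106, 0.3228, 0.0614]), np.float64(0.020678322968464134))
[[ 1.     -0.0005 -0.0003  0.6003]
 [ 0.0006  0.9621  0.2729  0.0765]
 [ 0.0002 -0.2729  0.9621  0.3846]
 [ 0.      0.      0.      1.    ]] 417.0558626608356
```

View pics/w0.png

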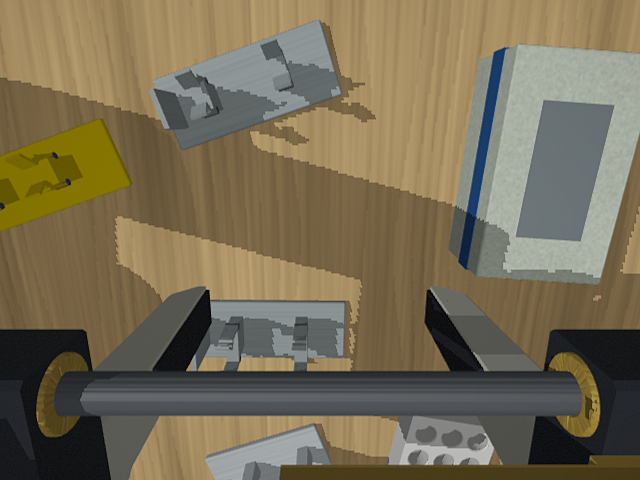

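The wrist view shows the mid grey clip at (250,85), turned about 18°. The near grey clip is at (275,328), roughly unturned, and the tops of the slim cradle and rack show at the lower edge. I'll move over the mid clip and then the wide cradle, turning the tool by about 72°.

```bash
python3 -m jog '[[[0,0,7.1,3,-3,-1,9.3],[0,0,7.1,3,-3,-1,9.3],[0,0,7.1,3,-2,-1,9.3],[0,0,7.1,0,0,-1,9.3],[0,0,7.1,0,0,-1,9.3]]]' >/dev/null
python3 -m jog '[[[0,0,7.1,0,0,0,9.3],[0,0,7.1,0,0,0,9.3],[0,0,7.1,0,0,0,9.3],[0,0,7.1,0,0,0,9.3],[0,0,7.1,0,0,0,9.3]]]'
python3 - <<'E'
from h import *
np.set_printoptions(precision=4,suppress=True)
s=robot.read_state();print(s["q"],s["tool_pos"],R.from_rotvec(s["orientation"]).as_matrix())
p=robot.read_camera("wrist");cv2.imwrite("pics/w1.png",p["img"][:,:,::-1]);pickle.dump(p,open("w1.pkl","wb"))
for l in["clip_wide","clip_narrow","clip_wide_seat","clip_narrow_seat","tube_wide","tube_wide_cap","cradle_wide","tube_slim","tube_slim_cap"]:
    print(l,[(np.round(d["point"],1).tolist(),round(d["confidence"],2)) for d in robot.pinpoint(p,l)])
E
```

```text
t: 2.28
tool_pos: [0.5347, 0.094, 0.2408]
orientation: [3.099, 0.513, 0.0]
force: [0.3, -0.3, 0.2]
opening: 0.0928
[ 0.0795 -0.0402  1.5753 -0.      1.6063  1.322 ] [0.5347 0.094  0.2408] [[ 0.9466  0.3225  0.0002]
 [ 0.3225 -0.9466  0.    ]
 [ 0.0002  0.     -1.    ]]
clip_wide [([512.5, 249.4], 0.85)]
clip_narrow [([305.3, 190.7], 0.91), ([319.4, 361.5], 0.72)]
clip_wide_seat [([533.6, 264.1], 0.89)]
clip_narrow_seat [([308.5, 197.0], 0.85)]
tube_wide [([50.5, 163.1], 0.76), ([535.7, 264.5], 0.15)]
tube_wide_cap [([34.3, 93.1], 0.8), ([536.3, 264.3], 0.6)]
cradle_wide [([96.6, 157.6], 0.82), ([309.0, 197.2], 0.68)]
tube_slim []
tube_slim_cap []
```

View pics/w1.png

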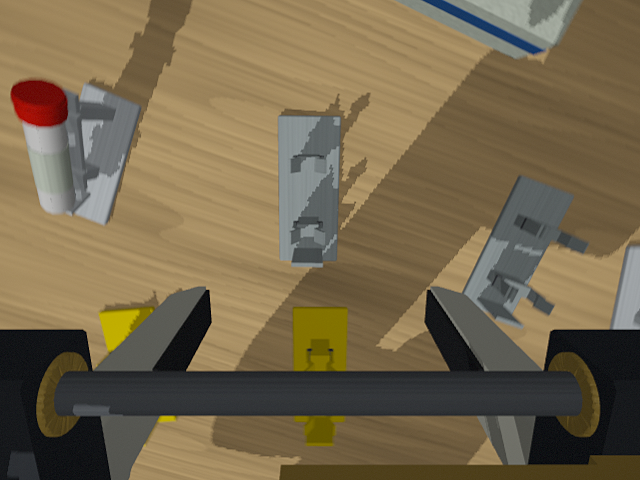

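The view shows the mid grey clip upright in the picture (base corners (279,116), (340,116), (338,264)), which is the narrow one. The wide clip is at right (518,250), and the wide tube at left has its cap at (40,98). The yellow decoy is at (320,360).

```bash
python3 - <<'E'
from h import *
np.set_printoptions(precision=4,suppress=True)
p=pickle.load(open("w1.pkl","rb"));P=pickle.load(open("p0.pkl","rb"));a,b=P["scene"],P["side"]
for n,c,z in[("narrow",[(279,116),(340,116),(338,264),(280,262)],.008),("wide",[(518,176),(573,193),(522,327),(465,290)],.008),("cradw",[(89,83),(140,104),(106,223),(72,213)],.008)]:
    X=np.array([onz(p,u,z) for u in c]);print(n,X[:,:2].tolist(),X.mean(0)[:2]);
    for i,j in((3,0),(2,1)):
        d=X[j]-X[i];print(np.degrees(np.arctan2(d[1],d[0])),np.linalg.norm(d))
print("wcap w1+side/scene",tri([(p,(34.3,93.1)),(b,(292,174))]))
print("slim seat",tri([(p,(308.5,197)),(a,(332,247)),(b,(312,241))]))
print("wide seat",tri([(p,(533.6,264.1)),(a,(288,299)),(b,(355,306))]))
E
```

```text
narrow [[0.601462896611517, 0.15722357135511772], [0.6207144133177129, 0.10082405873639352], [0.4763506283901505, 0.051469853275621646], [0.4583377792369832, 0.11125115000938596]] [0.5392 0.1052]
17.80724823099675 0.15032718565802913
18.874217616555022 0.1525671655215354
wide [[0.6241723821042501, -0.08979624666891285], [0.6267156655300364, -0.15096970245263486], [0.4727760699448995, -0.1696313756328906], [0.4930017831720905, -0.0903873240113237]] [ 0.5542 -0.1252]
0.25818291705454854 0.13117193067362462
6.912081140403907 0.15506662160117562
cradw [[0.5715766054199114, 0.3384035953458308], [0.568552876962247, 0.2881261284487389], [0.44053262659584574, 0.2965947489816721], [0.43968401417947134, 0.33211958840483197]] [0.5051 0.3138]
2.727787841908582 0.13204220676492925
-3.7846380736909855 0.12830004691194338
wcap w1+side/scene (array([0.5577, 0.3295, 0.1011]), np.float64(0.0016596329677169208))
slim seat (array([0.5385, 0.1091, 0.0469]), np.float64(0.005615827232207918))
wide seat (array([ 0.5506, -0.121 ,  0.049 ]), np.float64(0.0035324045021587745))
```

```bash
python3 -m jog '[[[0,0,0,4,-4,0,9.3],[0,0,0,2,-4,0,9.3],[0,0,0,0,-4,0,9.3],[0,0,0,0,-4,0,9.3],[0,0,0,0,-4,0,9.3]]]' >/dev/null
python3 -m jog '[[[0,0,-7,0,-3,0,9.3],[0,0,-4,0,0,0,9.3],[0,0,0,0,0,0,9.3]]]'
python3 - <<'E'
from h import *
np.set_printoptions(precision=4,suppress=True)
s=robot.read_state();print(s["q"],s["tool_pos"],R.from_rotvec(s["orientation"]).as_matrix())
p=robot.read_camera("wrist");cv2.imwrite("pics/w2.png",p["img"][:,:,::-1]);pickle.dump(p,open("w2.pkl","wb"))
for l in["tube_wide","tube_wide_cap","cradle_wide"]:
    print(l,[(np.round(d["point"],1).tolist(),round(d["confidence"],2)) for d in robot.pinpoint(p,l)])
E
```

```text
t: 3.45
tool_pos: [0.508, 0.3163, 0.2405]
orientation: [3.03, 0.829, -0.001]
force: [-0.7, -0.4, 0.7]
opening: 0.0933
[0.4712 0.1113 1.4208 0.0001 1.6099 1.5081] [0.508  0.3163 0.2405] [[ 0.8608  0.5089 -0.0004]
 [ 0.5089 -0.8608 -0.0001]
 [-0.0004 -0.0001 -1.    ]]
tube_wide [([311.8, 213.8], 0.8), ([191.9, 102.4], 0.72)]
tube_wide_cap [([209.1, 24.9], 0.82), ([355.3, 163.3], 0.61)]
cradle_wide [([309.9, 201.3], 0.86)]
```

View pics/w2.png

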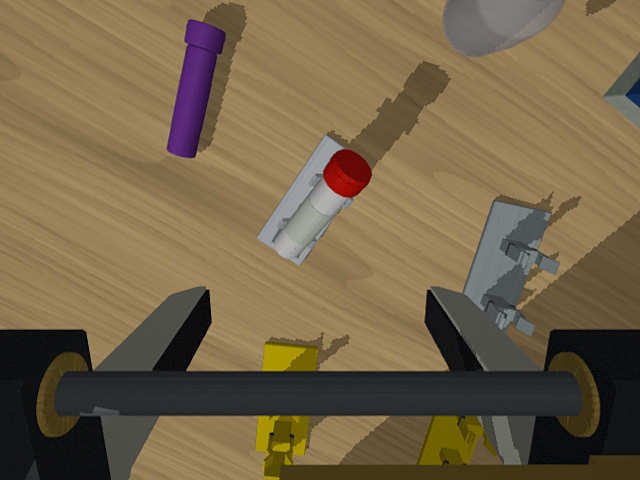

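The view shows the wide tube with its red cap at (348,173) and its cradle base edge from (258,240) to (327,134). The purple decoy lies at (195,90), and I turned the tool the wrong way, by 11°.

```bash
python3 - <<'E'
from h import *
np.set_printoptions(precision=4,suppress=True)
p=pickle.load(open("w1.pkl","rb"));q=pickle.load(open("w2.pkl","rb"));P=pickle.load(open("p0.pkl","rb"));a,b=P["scene"],P["side"]
X,e=tri([(p,(50.5,163.1)),(q,(311.8,213.8))]);C,e2=tri([(p,(34.3,93.1)),(q,(355.3,163.3))])
print(X,e,C,e2,C-X,np.linalg.norm(C-X),np.degrees(np.arctan2(C[1]-X[1],C[0]-X[0])))
A=[onz(q,u,.008) for u in((258,240),(327,134),(300,265))];print(A,np.degrees(np.arctan2(A[1][1]-A[0][1],A[1][0]-A[0][0])),np.linalg.norm(A[1]-A[0]),np.degrees(np.arctan2(*(A[0]-A[2])[[1,0]]))-90)
# model projection check
for yaw in(-2,0,2,4):
  o=A[0][:2]; 
  r=R.from_euler("z",yaw,degrees=True).as_matrix()
  c=A[0]+r@[.065,-.028,0]; print(yaw,c[:2])
E
```

```text
[0.5052 0.3214 0.0782] 0.0010314532344354109 [0.5625 0.3169 0.1191] 0.0009957124764952633 [ 0.0573 -0.0045  0.0409] 0.07053754127501431 -4.51770402089988
[array([0.4394, 0.3496, 0.008 ]), array([0.5698, 0.3426, 0.008 ]), array([0.4379, 0.2973, 0.008 ])] -3.0452761381310194 0.1305506611175088 -1.715304463983145
-2 [0.5034 0.3193]
0 [0.5044 0.3216]
2 [0.5054 0.3238]
4 [0.5062 0.3262]
```

```bash
cat > goal.py <<'E'
import sys
from h import *
np.set_printoptions(precision=3,suppress=True)
def goal(X,yaw,rise,back,depth=None):
    "TCP goal with tool x along tube; back = m behind the grasp along -z; prints remaining turn (deg) & shift (cm) in tool axes"
    s=robot.read_state();M=R.from_rotvec(s["orientation"])
    y,r=np.radians([yaw,rise]);x=np.array([np.cos(r)*np.cos(y),np.cos(r)*np.sin(y),np.sin(r)])
    z=np.array([np.sin(r)*np.cos(y),np.sin(r)*np.sin(y),-np.cos(r)])
    G=R.from_matrix(np.c_[x,np.cross(z,x),z]);d=robot.grip_depth if depth is None else depth
    T=np.array(X)+z*(d-back)
    print("turn",np.degrees((M.inv()*G).as_rotvec()),"shift now axes",M.inv().apply(T-s["tool_pos"])*100,"shift goal axes",G.inv().apply(T-s["tool_pos"])*100,"t",s["t"],"pos",s["tool_pos"],"goal",T,"F",s["force"],"open",s["opening"])
if __name__=="__main__":
    a=[float(v) for v in sys.argv[1:]];goal(a[:3],*a[3:])
E
python3 -m jog '[[[0,0,6.72,0,0,0,9.3],[0,0,6.72,0,0,0,9.3],[0,0,6.72,0,0,0,9.3],[0,0,6.72,0,0,0,9.3],[0,0,6.72,0,0,0,9.3]]]' >/dev/null
python3 -m jog '[[[0,6.4,0,-1,0,0,9.3],[0,6.4,0,-1,0,0,9.3],[0,6.4,0,-1,0,0,9.3],[0,6.4,0,-1,0,0,9.3],[0,6.4,0,-1,0,0,7]]]' >/dev/null
python3 -m jog '[[[0,0,0,0,0,0,7],[0,0,0,0,0,0,7]]]' >/dev/null
python3 goal.py .505 .320 .078 -3 32 0.05
python3 - <<'E'
from h import *
p=robot.read_camera("wrist");pickle.dump(p,open("w3.pkl","wb"));im=p["img"].copy()
a=np.array([.505,.32,.078]);d=R.from_euler("zy",[-3,-32],degrees=True).apply([1,0,0])
q=proj(p,[a-.05*d,a,a+.05*d,a+.07*d]).astype(int);print(q)
for u in q: cv2.circle(im,tuple(map(int,u)),3,(0,255,0),-1)
cv2.imwrite("pics/w3.png",im[:,:,::-1])
E
```

```text
turn [ 0.324  0.18  -0.233] shift now axes [-3.917 -0.67  11.961] shift goal axes [-3.952 -0.619 11.952] t 4.65 pos [0.458 0.316 0.227] goal [0.488 0.321 0.104] F [ 0.693  0.945 -0.059] open 0.07745848023589327
[[310 314]
 [310 261]
 [310 204]
 [310 180]]
```

View pics/w3.png

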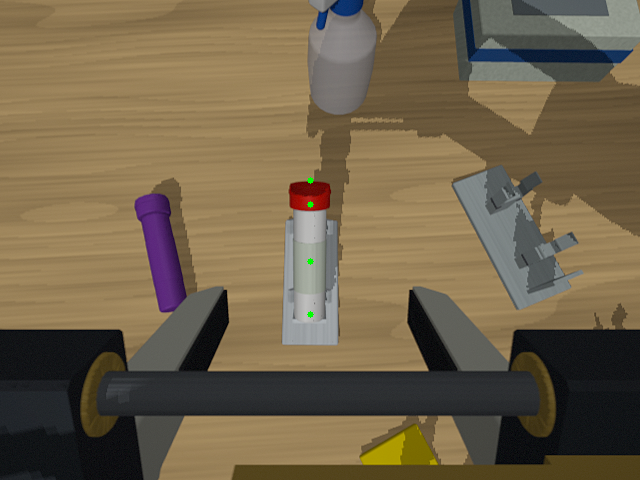

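The view shows the predicted axis (green) lying on the wide tube, with the tube about 4 mm lower along its axis than predicted (bottom at (310,320), cap edge at row 210). I'll correct for that and grasp it.

```bash
python3 -m jog '[[[0.3,0.2,-0.2,-2.2,-0.3,3,7],[0,0,0,-2.1,-0.3,3,7],[0,0,0,0,0,3,7],[0,0,0,0,0,3,7],[0,0,0,0,0,0,7]]]'
python3 goal.py .5017 .320 .076 -3 32 0
```

```text
t: 5.12
tool_pos: [0.4906, 0.3194, 0.1013]
orientation: [3.003, -0.089, 0.859]
force: [0.4, -0.5, -0.1]
opening: 0.0702
turn [ 0.242  0.059 -0.322] shift now axes [-0.401 -0.135  4.606] shift goal axes [-0.405 -0.118  4.606] t 5.1167 pos [0.491 0.319 0.101] goal [0.512 0.319 0.06 ] F [ 0.441 -0.491 -0.137] open 0.07019597465092117
```

```bash
python3 -m jog '[[[0,0,0,-0.3,-0.1,2,7],[0,0,0,0,0,1.5,7],[0,0,0,0,0,1,7],[0,0,0,0,0,0,7],[0,0,0,0,0,0,7]]]'
python3 goal.py .5017 .320 .076 -3 32 0
python3 -m jog '[[[0,0,0,0,0,0,2],[0,0,0,0,0,0,2],[0,0,0,0,0,0,2],[0,0,0,0,0,0,2],[0,0,0,0,0,0,2]]]' 15
python3 -m jog '[[[0,0,0,0,0,0,1.5],[0,0,0,0,0,0,1.5],[0,0,0,0,0,0,1.5],[0,0,0,0,0,0,1.5],[0,0,0,0,0,0,1.5]]]' 45
```

```text
t: 5.53
tool_pos: [0.512, 0.3214, 0.0674]
orientation: [3.006, -0.085, 0.867]
force: [0.0, -0.5, 0.9]
opening: 0.07
turn [-0.079 -0.163 -0.278] shift now axes [-0.416  0.193  0.608] shift goal axes [-0.416  0.19   0.61 ] t 5.5333 pos [0.512 0.321 0.067] goal [0.512 0.319 0.06 ] F [ 0.042 -0.451  0.891] open 0.07003677123080584
t: 5.95
tool_pos: [0.5105, 0.3219, 0.0666]
orientation: [3.007, -0.081, 0.867]
force: [-1.1, -0.1, -0.2]
opening: 0.0411
t: 6.37
tool_pos: [0.5104, 0.3213, 0.066]
orientation: [3.006, -0.081, 0.866]
force: [-1.9, -1.9, 1.4]
opening: 0.0158
```

```bash
python3 - <<'E'
from h import *
p=robot.read_camera("wrist");pickle.dump(p,open("w4.pkl","wb"))
s=robot.read_camera("side");cv2.imwrite("pics/w4.png",np.hstack([p["img"][100:460,120:520,::-1],cv2.resize(s["img"][110:260,200:367,::-1],(400,360))]))
print(robot.read_state()["opening"])
E
```

```text
0.014890508484784255
```

View pics/w4.png

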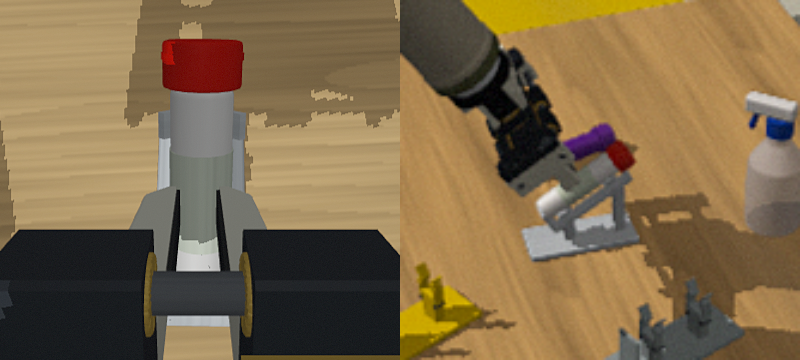

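The wrist crop shows the closed fingertips lying over the top of the tube, at (178..222,190), rather than beside it. The side crop shows the tube still in its cradle. I need to check the height.

```bash
python3 - <<'E'
from h import *
np.set_printoptions(precision=4,suppress=True)
print("gd",robot.grip_depth)
p=pickle.load(open("w4.pkl","rb"));s=robot.read_state();M=R.from_rotvec(s["orientation"])
print("tcp px",proj(p,s["tool_pos"]),s["tool_pos"])
a=np.array([.5017,.32,.076]);d=R.from_euler("zy",[-3,-32],degrees=True).apply([1,0,0]);n=R.from_euler("zy",[-3,-32],degrees=True).apply([0,1,0])
for h in(0,-.01,-.02,-.03):
  z=M.apply([0,0,1]);c=a-h*z
  print(h,proj(p,[c-.05*d,c+.05*d,c+.07*d]).round().tolist(),"body w",proj(p,[c+.04*d+.014*n,c+.04*d-.014*n]).round(1).tolist(),"cap",proj(p,[c+.06*d+.017*n,c+.06*d-.017*n]).round().tolist())
E=p["extrinsics"];print("cam in tool",M.inv().apply(E[:3,3]-s["tool_pos"]), M.inv().as_matrix()@E[:3,:3])
q=robot.read_camera("side");print([ (m["point"],m["confidence"]) for m in robot.pinpoint(q,"tube_wide")],[ (m["point"],m["confidence"]) for m in robot.pinpoint(q,"tube_wide_cap")],proj(q,[a,a+.07*d,s["tool_pos"]]))
E
```

```text
gd 0.0188
tcp px [[319.238  283.6215]] [0.5104 0.3213 0.066 ]
0 [[322.0, 391.0], [324.0, 191.0], [325.0, 144.0]] body w [[291.9, 213.6], [355.6, 213.7]] cap [[284.0, 167.0], [364.0, 168.0]]
-0.01 [[322.0, 379.0], [324.0, 188.0], [324.0, 143.0]] body w [[293.2, 209.1], [353.7, 209.2]] cap [[286.0, 165.0], [362.0, 166.0]]
-0.02 [[322.0, 368.0], [323.0, 185.0], [324.0, 142.0]] body w [[294.4, 205.1], [352.0, 205.1]] cap [[288.0, 163.0], [360.0, 163.0]]
-0.03 [[322.0, 358.0], [323.0, 182.0], [324.0, 141.0]] body w [[295.5, 201.4], [350.5, 201.5]] cap [[289.0, 161.0], [358.0, 162.0]]
cam in tool [ 0.076  -0.0006 -0.1926] [[ 0.0004  0.962   0.273 ]
 [ 1.     -0.0006  0.0007]
 [ 0.0008  0.273  -0.962 ]]
[([275.1, 189.5], 0.93), ([268.8, 171.6], 0.52), ([314.5, 242.4], 0.19)] [([296.0, 171.2], 0.82), ([285.5, 165.9], 0.56)] [[274.4779 187.757 ]
 [295.1911 173.2332]
 [277.4733 189.7403]]
```

```bash
python3 - <<'E'
from h import *
np.set_printoptions(precision=4,suppress=True)
P=pickle.load(open("p0.pkl","rb"));a,b=P["scene"],P["side"]
print(proj(a,[[.6-.055,0,.191],[.6+.055,0,.191],[.6-.055,0,.217],[.6+.055,0,.217]]).round())
print(proj(b,[[.6-.055,0,.191],[.6+.055,0,.191],[.6-.055,0,.217],[.6+.055,0,.217]]).round())
A=a["img"][170:270,270:400,::-1];B=b["img"][130:230,300:430,::-1]
cv2.imwrite("pics/tip.png",cv2.resize(np.hstack([A,B]),(780,300),interpolation=cv2.INTER_NEAREST))
E
```

```text
[[313. 221.]
 [357. 235.]
 [313. 211.]
 [357. 226.]]
[[335. 225.]
 [380. 214.]
 [336. 216.]
 [381. 205.]]
```

View pics/tip.png

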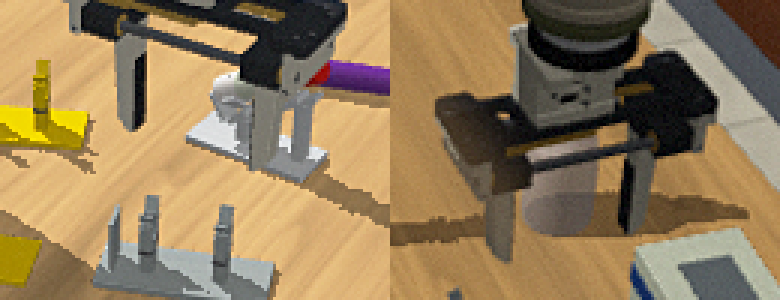

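The crop shows the fingertips at scene (313.5,213.5) and side (337,216.7). That's about 23 mm short of the reported TCP along the tool, and the wrist picture agrees (about 26 mm). The fingers closed above the tube without touching it. I'll open them and go about 27 mm deeper while watching the force.

```bash
python3 -m jog '[[[0,0,0,-0.2,0.1,-1,7],[0,0,0,-0.2,0.1,0,7],[0,0,0,0,0,0,7],[0,0,0,0,0,0,7],[0,0,0,0,0,0,7]]]' 15
python3 -m jog '[[[0,0,0,0,0,0,7],[0,0,0,0,0,0,7],[0,0,0,0,0,1.5,7],[0,0,0,0,0,1,7],[0,0,0,0,0,0,7]]]'
python3 -m jog '[[[0,0,0,0,0,0.7,7],[0,0,0,0,0,0.5,7],[0,0,0,0,0,0,7],[0,0,0,0,0,0,7]]]'
python3 goal.py .5017 .320 .076 -3 32 0 
```

```text
t: 7.03
tool_pos: [0.5017, 0.32, 0.0721]
orientation: [3.006, -0.081, 0.866]
force: [0.1, 0.3, 0.5]
opening: 0.0437
t: 7.45
tool_pos: [0.5153, 0.3172, 0.0497]
orientation: [3.008, -0.079, 0.859]
force: [0.4, -1.4, 0.2]
opening: 0.0699
t: 7.78
tool_pos: [0.5223, 0.3174, 0.0419]
orientation: [3.01, -0.077, 0.86]
force: [0.1, -0.1, 0.2]
opening: 0.07
turn [-0.229  0.108 -0.006] shift now axes [ 0.042 -0.161 -2.107] shift goal axes [ 0.046 -0.153 -2.108] t 7.7833 pos [0.522 0.317 0.042] goal [0.512 0.319 0.06 ] F [ 0.12  -0.137  0.16 ] open 0.06996079776137896
```

```bash
python3 -m jog '[[[0,0,0,0,-0.1,0,2],[0,0,0,0,0,0,2],[0,0,0,0,0,0,2],[0,0,0,0,0,0,2],[0,0,0,0,0,0,2]]]' 15
python3 -m jog '[[[0,0,0,0,0,0,1.5],[0,0,0,0,0,0,1.5],[0,0,0,0,0,0,1.5]]]' 50
```

```text
t: 8.2
tool_pos: [0.5226, 0.3186, 0.0426]
orientation: [3.01, -0.076, 0.861]
force: [-0.3, 1.0, 0.4]
opening: 0.0415
t: 8.45
tool_pos: [0.5227, 0.3194, 0.0428]
orientation: [3.012, -0.076, 0.862]
force: [-0.5, 4.1, 0.9]
opening: 0.0265
```

```bash
python3 -m jog '[[[0,0,0,0,0,0,1.5],[0,0,0,0,0,0,1.5],[0,0,0,0,0,-1,1.5],[0,0,0,0,0,-1.5,1.5],[0,0,0,0,0,-2,1.5]]]'
python3 -m jog '[[[0,0,0,0,0,-2.5,1.5],[0,0,0,0,0,-3,1.5],[0,0,0,0,0,-3,1.5],[0,0,0,0,0,-2,1.5],[0,0,0,0,0,0,1.5]]]'
python3 - <<'E'
from h import *
np.set_printoptions(precision=3,suppress=True)
w=robot.read_camera("wrist");s=robot.read_camera("side");pickle.dump(w,open("w5.pkl","wb"))
cv2.imwrite("pics/w5.png",np.hstack([w["img"][60:460,120:520,::-1],cv2.resize(s["img"][90:240,200:350,::-1],(400,400))]))
print(robot.read_state()["tool_pos"])
E
```

```text
t: 8.87
tool_pos: [0.4978, 0.3179, 0.0793]
orientation: [3.008, -0.077, 0.856]
force: [0.5, -0.0, -0.2]
opening: 0.027
t: 9.28
tool_pos: [0.4436, 0.3235, 0.1747]
orientation: [3.013, -0.077, 0.868]
force: [-0.1, -0.1, 0.8]
opening: 0.0271
[0.443 0.322 0.17 ]
```

View pics/w5.png

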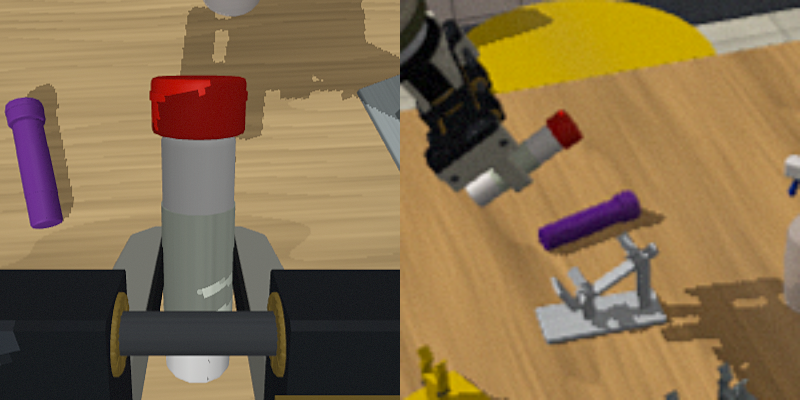

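The tube is held between the fingers, lifted clear and square to the tool. In the crop, the cap rim centre is at row 140 and the closed end at row 382. Now I'll work out where it sits in the tool frame.

```bash
cat > intool.py <<'E'
from h import *
from scipy.optimize import least_squares
# camera in tool frame (from w4 check)
Rc=np.array([[0,.962,.273],[1,0,0],[0,.273,-.962]]);tc=np.array([.076,-.0006,-.1926])
def pr(p,X):
    c=(np.array(X)-tc)@Rc
    return np.array([p["cx"]-p["fx"]*c[0]/c[2],p["cy"]+p["fy"]*c[1]/c[2]])
def fit(p,r,rc,row_end,row_rim,capw=None):
    def f(v):
        tx,tz=v
        return [pr(p,[tx-.05,0,tz-r])[1]-row_end,pr(p,[tx+.05,0,tz-rc])[1]-row_rim]
    s=least_squares(f,[0,-.02]).x
    print("tube origin in tool x,z mm",s*1e3,"pred cap w",pr(p,[s[0]+.06,rc,s[1]])[0]-pr(p,[s[0]+.06,-rc,s[1]])[0],"body w",pr(p,[s[0]+.035,r,s[1]])[0]-pr(p,[s[0]+.035,-r,s[1]])[0])
E
python3 - <<'E'
from intool import *
p=pickle.load(open("w5.pkl","rb"))
fit(p,.014,.017,442,200);fit(p,.014,.017,440,198)
E
```

```text
tube origin in tool x,z mm [  1.44294772 -37.63145227] pred cap w 92.64649192170424 body w 73.04009553455069
tube origin in tool x,z mm [  2.04340826 -37.20172586] pred cap w 92.49572790360486 body w 72.92630307982824
```

```bash
python3 -m jog '[[[0,-6.4,0,0,0,-1.5,1.5],[0,-6.4,0,0,0,-1.5,1.5],[0,-6.4,0,0,0,-1.5,1.5],[0,-6.4,0,0,0,-1.5,1.5],[0,-6.4,0,0,0,-1.5,1.5]]]' >/dev/null
python3 -m jog '[[[0,0,0,0,4,0,1.5],[0,0,0,0,4,0,1.5],[0,0,0,0,4,0,1.5],[0,0,0,0,4,0,1.5],[0,0,0,0,4,0,1.5]]]' >/dev/null
python3 -m jog '[[[0,0,0,0,4,0,1.5],[0,0,0,0,4,0,1.5],[0,0,0,0,4,0,1.5],[0,0,0,0,4,0,1.5],[0,0,0,0,4,0,1.5]]]' >/dev/null
python3 -m jog '[[[0,0,0,0,3,0,1.5],[0,0,0,0,0,0,1.5],[0,0,0,0,0,0,1.5]]]'
python3 - <<'E'
from h import *
np.set_printoptions(precision=3,suppress=True)
w=robot.read_camera("wrist");pickle.dump(w,open("w6.pkl","wb"));cv2.imwrite("pics/w6.png",w["img"][:,:,::-1])
s=robot.read_state();print(s["tool_pos"],R.from_rotvec(s["orientation"]).as_matrix())
for l in["clip_wide","clip_wide_seat","tube_slim","tube_slim_cap","cradle_narrow"]:
    print(l,[(np.round(d["point"],1).tolist(),round(d["confidence"],2)) for d in robot.pinpoint(w,l)])
E
```

```text
t: 10.88
tool_pos: [0.3967, -0.1084, 0.2358]
orientation: [-3.135, 0.086, 0.009]
force: [0.5, 0.3, -0.5]
opening: 0.0272
[ 0.397 -0.107  0.236] [[ 0.999 -0.053 -0.005]
 [-0.053 -0.999  0.006]
 [-0.005 -0.005 -1.   ]]
clip_wide [([326.3, 30.7], 0.81)]
clip_wide_seat [([324.3, 21.3], 0.84)]
tube_slim [([544.9, 9.3], 0.8)]
tube_slim_cap []
cradle_narrow [([499.8, 31.9], 0.58)]
```

View pics/w6.png

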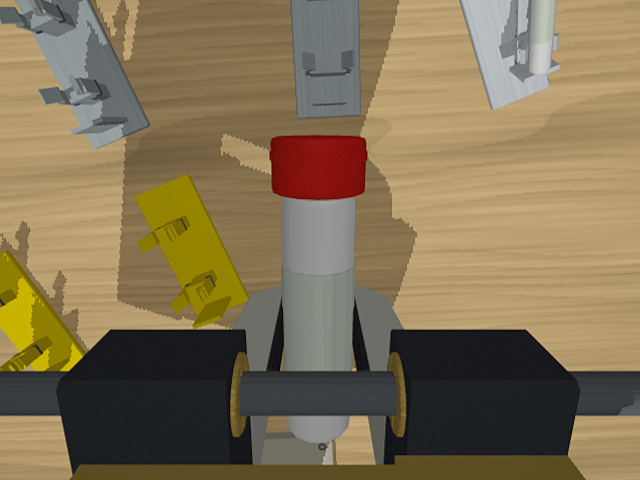

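The view shows the wide clip's near end at (298,117)-(361,115), with its edges running up to (291,0) and (358,0). The tube is held straight with its cap rim at row 198. The slim cradle is at top right.

```bash
python3 - <<'E'
from h import *
np.set_printoptions(precision=4,suppress=True)
w=pickle.load(open("w6.pkl","rb"));p=pickle.load(open("w1.pkl","rb"))
A,B,C,D=[onz(w,u,.008) for u in((298,117),(291,0),(361,115),(358,0))]
y1=np.degrees(np.arctan2(*(B-A)[[1,0]]));y2=np.degrees(np.arctan2(*(D-C)[[1,0]]));print(A,B,C,D,y1,y2,np.linalg.norm(A-C))
e=(A-C);print("end-edge yaw",np.degrees(np.arctan2(e[1],e[0]))-90)
y=(y1+y2)/2;r=R.from_euler("z",y,degrees=True);print("centre",(A+C)/2+r.apply([.075,0,0]),y)
q=onz(p,(518,176),.008);print("w1 far-left corner",q,"pred",(A+C)/2+r.apply([.15,.031,0]))
print("tri seat",tri([(w,(324.3,21.3)),(p,(533.6,264.1))]))
E
python3 -m jog '[[[0,0,0,-2,3,0,1.5],[0,0,0,-1,3,0,1.5],[0,0,0,0,0,-1,1.5],[0,0,0,0,0,0,1.5],[0,0,0,0,0,0,1.5]]]'
python3 - <<'E'
from h import *
w=robot.read_camera("wrist");pickle.dump(w,open("w7.pkl","wb"))
for l in["clip_wide","clip_wide_seat","tube_slim","tube_slim_cap","cradle_narrow"]:
    print(l,[(np.round(d["point"],1).tolist(),round(d["confidence"],2)) for d in robot.pinpoint(w,l)])
E
```

```text
[ 0.4788 -0.0921  0.008 ] [ 0.5795 -0.0926  0.008 ] [ 0.4773 -0.1528  0.008 ] [ 0.5762 -0.1527  0.008 ] -0.29748403535769247 0.09249177264673027 0.06074838217674495
end-edge yaw -1.3831762755614108
centre [ 0.553  -0.1226  0.008 ] -0.10249613135548111
w1 far-left corner [ 0.6242 -0.0898  0.008 ] pred [ 0.6281 -0.0917  0.008 ]
tri seat (array([ 0.5511, -0.1205,  0.0521]), np.float64(0.0004380553197217166))
t: 11.6
tool_pos: [0.3656, -0.1646, 0.2485]
orientation: [-3.137, 0.078, 0.0]
force: [-0.6, 0.2, -1.2]
opening: 0.0268
clip_wide [([262.6, 4.2], 0.9)]
clip_wide_seat []
tube_slim [([264.0, 5.2], 0.19)]
tube_slim_cap []
cradle_narrow [([437.1, 4.4], 0.64)]
```

```bash
python3 -m jog '[[[0,0,-2.5,4,-1,1,1.5],[0,0,0,4,-1,3,1.5],[0,0,0,4,-1,3,1.5],[0,0,0,4,-1,3,1.5],[0,0,0,2.5,-0.5,3,1.5]]]' >/dev/null
python3 -m jog '[[[0,0,0,0,0,2,1.5],[0,0,0,0,0,0,1.5],[0,0,0,0,0,0,1.5]]]'
python3 goal.py .5505 -.1215 .052 -0.3 0 0.06 0.0385
python3 - <<'E'
from h import *
w=robot.read_camera("wrist");s=robot.read_camera("side");c=robot.read_camera("scene")
cv2.imwrite("pics/w8.png",np.hstack([cv2.resize(w["img"][60:460,100:540,::-1],(330,300)),cv2.resize(c["img"][240:360,220:340,::-1],(230,300)),cv2.resize(s["img"][230:350,300:420,::-1],(230,300))]))
E
```

```text
t: 12.57
tool_pos: [0.5262, -0.127, 0.1128]
orientation: [-3.136, 0.008, 0.009]
force: [0.2, 0.7, 0.3]
opening: 0.0269
turn [-0.306  0.331  0.006] shift now axes [ 2.452 -0.541  3.918] shift goal axes [ 2.429 -0.562  3.929] t 12.5667 pos [ 0.526 -0.127  0.113] goal [ 0.55  -0.121  0.073] F [0.156 0.657 0.273] open 0.02686786782857924
```

View pics/w8.png

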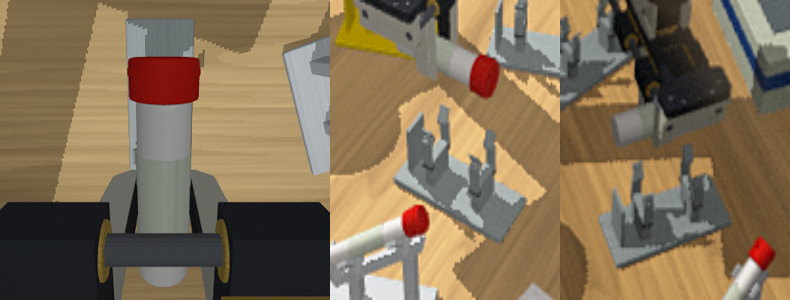

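The crops show the wide tube held level above the wide clip, cap towards the open end. I've now viewed 11 pictures, so the remaining checks will be numeric. Next is lining up and lowering.

```bash
python3 -m jog '[[[-0.3,0.3,0,1.3,-0.3,1,1.5],[0,0,0,1.2,-0.3,1.5,1.5],[0,0,0,0,0,1.5,1.5],[0,0,0,0,0,0,1.5],[0,0,0,0,0,0,1.5]]]' 60
python3 goal.py .5505 -.1215 .052 -0.3 0 0.03 0.0385
```

```text
t: 13.13
tool_pos: [0.5526, -0.1225, 0.0756]
orientation: [3.14, -0.01, 0.007]
force: [0.2, -0.9, -0.0]
opening: 0.0268
turn [ 0.086 -0.241 -0.076] shift now axes [-0.226 -0.1    3.204] shift goal axes [-0.212 -0.095  3.205] t 13.1333 pos [ 0.553 -0.122  0.076] goal [ 0.55  -0.121  0.043] F [ 0.192 -0.889 -0.029] open 0.026760772994867562
```

```bash
python3 -m jog '[[[0,0,0,-0.2,-0.1,1,1.5],[0,0,0,0,0,1,1.5],[0,0,0,0,0,0.5,1.5],[0,0,0,0,0,0,1.5]]]'
python3 -m jog '[[[0,0,0,0,0,0.5,1.5],[0,0,0,0,0,0.5,1.5],[0,0,0,0,0,0,1.5]]]'
python3 goal.py .5505 -.1215 .052 -0.3 0 0.0 0.0385
```

```text
t: 13.47
tool_pos: [0.5494, -0.1209, 0.0477]
orientation: [3.141, -0.01, 0.002]
force: [-0.1, 0.6, -1.6]
opening: 0.027
t: 13.72
tool_pos: [0.5502, -0.121, 0.0383]
orientation: [3.141, -0.01, 0.004]
force: [-0.7, 0.3, -1.0]
opening: 0.0267
turn [ 0.048 -0.133 -0.05 ] shift now axes [0.021 0.051 2.476] shift goal axes [0.027 0.053 2.476] t 13.7167 pos [ 0.55  -0.121  0.038] goal [ 0.55  -0.121  0.013] F [-0.698  0.345 -1.037] open 0.026669690332033466
```

```bash
python3 -m jog '[[[0,0,0,0,0,0.5,1.5],[0,0,0,0,0,0,1.5]]]'|egrep 'pos|force'
python3 -m jog '[[[0,0,0,0,0,0.5,1.5],[0,0,0,0,0,0,1.5]]]'|egrep 'pos|force'
python3 -m jog '[[[0,0,0,0,0,0.5,1.5],[0,0,0,0,0,0,1.5]]]'|egrep 'pos|force'
python3 -m jog '[[[0,0,0,0,0,0.4,1.5],[0,0,0,0,0,0,1.5]]]'|egrep 'pos|force'
```

```text
tool_pos: [0.5511, -0.1216, 0.0341]
force: [-0.5, -1.1, -0.3]
tool_pos: [0.5521, -0.1222, 0.0301]
force: [3.3, -3.2, 1.0]
tool_pos: [0.5531, -0.122, 0.0261]
force: [3.2, -2.7, 5.0]
tool_pos: [0.5533, -0.122, 0.0222]
force: [3.4, -2.6, 5.0]
```

```bash
python3 - <<'E'
from h import *
np.set_printoptions(precision=4,suppress=True)
a=robot.read_camera("scene");b=robot.read_camera("side")
O={}
for l in["tube_wide","tube_wide_cap","clip_wide_seat","clip_wide"]:
    for n,p in(("a",a),("b",b)):
        d=robot.pinpoint(p,l);print(l,n,[(np.round(e["point"],1).tolist(),round(e["confidence"],2)) for e in d])
# red cap blobs
for n,p in(("a",a),("b",b)):
    im=p["img"].astype(int);m=((im[...,0]>110)&(im[...,1]<70)&(im[...,2]<70)).astype(np.uint8)
    k,_,st,ce=cv2.connectedComponentsWithStats(m)
    print(n,[(st[i].tolist(),ce[i].round(1).tolist()) for i in range(1,k) if st[i,4]>15])
    X=np.array([.552,-.1215,.0607]);print("expected cap ctr",proj(p,X+[.06,0,0]),"face",proj(p,X+[.07,0,0]))
E
```

```text
tube_wide a [([285.3, 294.1], 0.98), ([384.1, 194.8], 0.57)]
tube_wide b [([357.4, 304.8], 0.55), ([268.0, 175.7], 0.46)]
tube_wide_cap a [([313.2, 305.8], 0.85), ([406.1, 196.8], 0.79)]
tube_wide_cap b []
clip_wide_seat a []
clip_wide_seat b [([356.8, 304.7], 0.55)]
clip_wide a [([284.2, 318.3], 0.94)]
clip_wide b [([385.9, 353.4], 0.73), ([356.1, 317.6], 0.65)]
a [([304, 298, 15, 16, 184], [311.4, 305.6]), ([258, 322, 14, 13, 140], [264.2, 328.0])]
expected cap ctr [[310.3537 305.9328]] face [[314.3278 307.5644]]
b [([154, 135, 8, 7, 31], [156.7, 137.5]), ([146, 138, 7, 7, 31], [148.4, 140.7]), ([138, 142, 7, 14, 46], [140.3, 147.0]), ([399, 324, 13, 13, 99], [404.5, 330.0])]
expected cap ctr [[380.3611 294.3294]] face [[384.3051 293.2004]]
```

```bash
python3 -m jog '[[[0,0,0,-0.1,0,0.4,1.5],[0,0,0,0,0,0,1.5]]]'|egrep 'pos|force|open'
python3 -m jog '[[[0,0,0,0,0,0.4,1.5],[0,0,0,0,0,0,1.5]]]'|egrep 'pos|force|open'
python3 -m jog '[[[0,0,0,0,0,0.3,1.5],[0,0,0,0,0,0,1.5]]]'|egrep 'pos|force|open'
```

```text
tool_pos: [0.5512, -0.1217, 0.0171]
force: [4.6, -3.4, 1.0]
opening: 0.027
tool_pos: [0.5493, -0.1214, 0.0114]
force: [3.7, -4.7, -0.3]
opening: 0.0269
tool_pos: [0.5496, -0.1214, 0.011]
force: [-9.3, -1.7, 21.1]
opening: 0.0264
```

```bash
python3 -m jog '[[[0,0,0,0,0,-0.15,4],[0,0,0,0,0,0,5],[0,0,0,0,0,0,5],[0,0,0,0,0,0,5],[0,0,0,0,0,0,5]]]'
python3 -m jog '[[[0,0,0,0,0,-1,5],[0,0,0,0,0,-3,5],[0,0,0,0,0,-4,5],[0,0,0,0,0,-4,5],[0,0,0,0,0,-4,7]]]'
python3 -m jog '[[[0,0,0,-2,3,-1,7],[0,0,0,-4,3,0,7],[0,0,0,-3,3,0,7],[0,0,0,0,0,0,7],[0,0,0,0,0,0,7]]]'
python3 - <<'E'
from h import *
np.set_printoptions(precision=4,suppress=True)
a=robot.read_camera("scene");b=robot.read_camera("side");w=robot.read_camera("wrist");pickle.dump((a,b,w),open("w9.pkl","wb"))
print(robot.read_state()["tool_pos"])
for n,p in(("a",a),("b",b),("w",w)):
    for l in["tube_wide","tube_wide_cap","clip_wide_seat","tube_slim","tube_slim_cap","cradle_narrow"]:
        print(n,l,[(np.round(e["point"],1).tolist(),round(e["confidence"],2)) for e in robot.pinpoint(p,l)])
    im=p["img"].astype(int);m=((im[...,0]>100)&(im[...,1]<70)&(im[...,2]<70)).astype(np.uint8)
    k,_,st,ce=cv2.connectedComponentsWithStats(m)
    print(n,[(st[i].tolist(),ce[i].round(1).tolist()) for i in range(1,k) if st[i,4]>60])
    X=np.array([.552,-.1215,.052]);print("expected",proj(p,[X,X+[.06,0,0],X+[.07,0,0]]).round(1).tolist())
cv2.imwrite("pics/w9.png",np.hstack([w["img"][0:480:,:,::-1][::1,::1][:300,:400]*0+cv2.resize(w["img"][:,:,::-1],(400,300)),cv2.resize(b["img"][270:420,300:500,::-1],(400,300))]))
E
```

```text
t: 15.8
tool_pos: [0.5493, -0.1208, 0.0101]
orientation: [3.141, -0.009, 0.003]
force: [-0.4, -0.4, -0.2]
opening: 0.0492
t: 16.22
tool_pos: [0.5487, -0.1207, 0.173]
orientation: [3.141, -0.009, 0.005]
force: [1.4, -0.1, -0.4]
opening: 0.0534
t: 16.63
tool_pos: [0.465, -0.2063, 0.1816]
orientation: [3.14, -0.015, 0.007]
force: [0.6, 0.4, -0.5]
opening: 0.0701
[ 0.4666 -0.2043  0.181 ]
a tube_wide [([381.6, 192.9], 0.82), ([286.7, 296.5], 0.67)]
a tube_wide_cap [([314.0, 311.8], 0.77), ([404.8, 195.5], 0.61)]
a clip_wide_seat [([286.7, 297.1], 0.91)]
a tube_slim [([243.5, 336.0], 0.95)]
a tube_slim_cap [([267.2, 324.2], 0.67)]
a cradle_narrow [([242.1, 360.1], 0.87)]
a [([303, 301, 15, 17, 186], [310.1, 309.1]), ([258, 322, 14, 13, 141], [264.2, 328.0])]
expected [[287.1, 299.3], [310.3, 308.9], [314.3, 310.5]]
b tube_wide [([266.8, 174.8], 0.69), ([356.1, 306.6], 0.59)]
b tube_wide_cap [([284.1, 168.7], 0.91), ([385.2, 293.9], 0.58)]
b clip_wide_seat [([356.7, 305.4], 0.91)]
b tube_slim [([382.5, 354.2], 0.85)]
b tube_slim_cap [([404.3, 331.6], 0.96)]
b cradle_narrow [([382.0, 377.6], 0.96), ([385.8, 353.1], 0.27)]
b [([137, 138, 16, 18, 81], [143.3, 144.6]), ([376, 289, 11, 14, 100], [381.3, 295.0]), ([398, 324, 15, 14, 107], [404.7, 330.2])]
expected [[356.1, 303.8], [380.0, 296.9], [383.9, 295.7]]
w tube_wide [([204.4, 109.8], 0.91), ([423.5, 13.2], 0.28)]
w tube_wide_cap [([195.6, 7.9], 0.75), ([435.8, 122.4], 0.34)]
w clip_wide_seat [([409.4, 120.3], 0.3)]
w tube_slim [([436.2, 119.9], 0.83)]
w tube_slim_cap []
w cradle_narrow [([412.3, 123.5], 0.69)]
w [([177, 1, 39, 33, 1035], [195.7, 17.3]), ([403, 6, 44, 52, 1609], [425.1, 32.5])]
expected [[204.9, 111.9], [198.1, 22.0], [196.9, 6.1]]
```

View pics/w9.png

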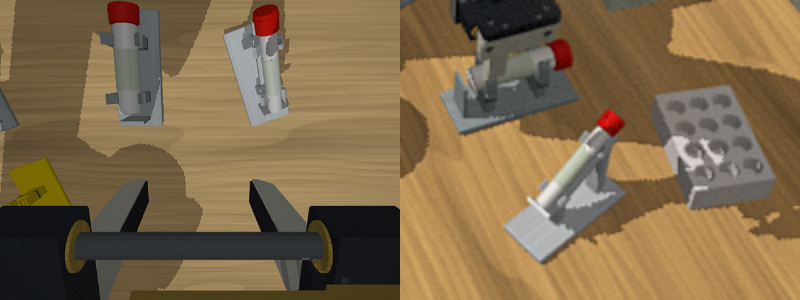

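The view shows the wide tube seated between the wide clips, cap outward, and the slim tube still in its cradle at right. Next I'll measure the slim tube.

```bash
python3 - <<'E'
from h import *
np.set_printoptions(precision=4,suppress=True)
a,b,w=pickle.load(open("w9.pkl","rb"))
print("wide cap ctr",tri([(a,(310.1,309.1)),(b,(381.3,295)),(w,(195.7,17.3))]))
X=tri([(a,(243.5,336)),(b,(382.5,354.2)),(w,(436.2,119.9))]);print("slim",X)
C=tri([(a,(264.2,328)),(b,(404.7,330.2)),(w,(425.1,32.5))]);print("cap ctr",C)
d=C[0]-X[0];print(np.linalg.norm(d),np.degrees(np.arctan2(d[1],d[0])),np.degrees(np.arctan2(d[2],np.hypot(*d[:2]))))
u=R.from_euler("zy",[12,-32],degrees=True).apply([1,0,0]);print("from cap",C[0]-.06*u)
# cradle base left edge in w : (223/400*640..)
s=1.6
A,B,D=[onz(w,(x*s,y*s),.008) for x,y in((251,126),(224,33),(288,117))]
print(A,B,D,"yaw left edge",np.degrees(np.arctan2(*(B-A)[[1,0]])),"end edge",np.degrees(np.arctan2(*(A-D)[[1,0]]))-90,np.linalg.norm(B-A),np.linalg.norm(A-D))
y=np.degrees(np.arctan2(*(B-A)[[1,0]]))
print("centre",(A+D)/2+R.from_euler("z",y,degrees=True).apply([.065,0,0]))
E
```

```text
wide cap ctr (array([ 0.6141, -0.1222,  0.0557]), np.float64(0.0027934031193212745))
slim (array([ 0.5443, -0.2812,  0.0737]), np.float64(0.00564545586427353))
cap ctr (array([ 0.5927, -0.2663,  0.1099]), np.float64(0.0015393715278154611))
0.062255799508569715 17.061275917390073 35.51901591256873
from cap [ 0.543  -0.2788  0.0788]
[ 0.4763 -0.2788  0.008 ] [ 0.5983 -0.238   0.008 ] [ 0.4888 -0.3303  0.008 ] yaw left edge 18.496873155727187 end edge 13.636772819867815 0.1286416647144313 0.052963155963843836
centre [ 0.5442 -0.2839  0.008 ]
```

```bash
python3 -m jog '[[[0,0,-5.5,0,1,-1,6],[0,0,-5.5,0,1,-1,6],[0,0,-5.5,0,1,-1,6],[0,6.4,0,0,1,0,6],[0,6.4,0,0,1,0,6]]]' >/dev/null
python3 -m jog '[[[0,6.4,0,0,1,0,6],[0,6.4,0,0,1,0,6],[0,6.4,0,0,1,0,6],[0,0,0,0,0,0,6],[0,0,0,0,0,0,6]]]' >/dev/null
python3 goal.py .5435 -.280 .078 16 32 0.09 0.038
```

```text
turn [ 0.057 -0.052 -0.121] shift now axes [-1.76   1.357  9.221] shift goal axes [-1.754  1.363  9.222] t 18.5167 pos [ 0.481 -0.284  0.21 ] goal [ 0.517 -0.288  0.122] F [ 0.476 -0.401  0.902] open 0.059922247787366316
```

```bash
python3 -m jog '[[[0,0,0,-1,0.7,1,6],[0,0,0,-0.8,0.7,2,6],[0,0,0,0,0,2,6],[0,0,0,0,0,0,6],[0,0,0,0,0,0,6]]]' >/dev/null
python3 goal.py .5435 -.280 .078 16 32 0.09 0.038
python3 - <<'E'
from h import *
np.set_printoptions(precision=1,suppress=True)
w=robot.read_camera("wrist");pickle.dump(w,open("w10.pkl","wb"))
for l in["tube_slim","tube_slim_cap"]: print(l,[(np.round(e["point"],1).tolist(),round(e["confidence"],2)) for e in robot.pinpoint(w,l)])
im=w["img"].astype(int);m=((im[...,0]>100)&(im[...,1]<70)&(im[...,2]<70)).astype(np.uint8)
k,_,st,ce=cv2.connectedComponentsWithStats(m);print([(st[i].tolist(),ce[i].tolist()) for i in range(1,k) if st[i,4]>60])
X=np.array([.5435,-.28,.078])
for y in(14,16,18):
    d=R.from_euler("zy",[y,-32],degrees=True).apply([1,0,0]);print(y,proj(w,[X-.05*d,X,X+.05*d,X+.06*d,X+.07*d]).round(1).tolist())
cv2.imwrite("pics/w10.png",w["img"][80:380,170:470,::-1])
ms=robot.masks_of(w,"tube_slim")
if ms:
    m=ms[0]["pixels"];r=np.where(m.any(1))[0];print(ms[0]["confidence"],r.min(),r.max())
    for row in range(r.min(),r.max()+1,10):
        c=np.where(m[row])[0]
        if len(c): print(row,c.min(),c.max(),end="; ")
E
```

```text
turn [-0.172 -0.056  0.307] shift now axes [-0.312  0.196  4.12 ] shift goal axes [-0.307  0.186  4.121] t 18.9333 pos [ 0.498 -0.291  0.159] goal [ 0.517 -0.288  0.122] F [-0.379  0.396  0.414] open 0.060113308879212624
tube_slim [([325.9, 241.3], 0.96)]
tube_slim_cap [([322.4, 137.6], 0.65)]
[([140, 103, 45, 32, 814], [162.55896805896805, 116.65233415233415]), ([309, 138, 33, 32, 877], [326.68871151653366, 152.99315849486888])]
14 [[321.3, 305.1], [321.5, 239.7], [321.6, 168.6], [321.7, 153.6], [321.7, 138.3]]
16 [[323.6, 305.2], [321.5, 239.7], [319.1, 168.6], [318.6, 153.6], [318.1, 138.4]]
18 [[326.0, 305.2], [321.5, 239.7], [316.6, 168.7], [315.5, 153.8], [314.5, 138.6]]
0.84 137 307
137 328 330; 147 306 341; 157 308 342; 167 308 341; 177 313 337; 187 313 337; 197 314 338; 207 314 338; 217 315 339; 227 315 339; 237 316 339; 247 316 340; 257 316 340; 267 317 340; 277 318 340; 287 319 341; 297 319 341; 307 325 335;
```

```bash
python3 -m jog '[[[0,0,0.2,-0.2,0.3,2,6],[0,0,0,-0.1,0.2,2,6],[0,0,0,0,0,1.5,6],[0,0,0,0,0,0,6],[0,0,0,0,0,0,6]]]' >/dev/null
python3 goal.py .5446 -.2838 .078 16 32 0.0 0.038
python3 - <<'E'
from h import *
w=robot.read_camera("wrist");pickle.dump(w,open("w11.pkl","wb"))
ms=robot.masks_of(w,"tube_slim")
m=ms[0]["pixels"];r=np.where(m.any(1))[0];print(ms[0]["confidence"],r.min(),r.max())
for row in range(r.min(),r.max()+1,12):
    c=np.where(m[row])[0]
    if len(c): print(row,c.min(),c.max(),end="; ")
X=np.array([.5446,-.2838,.078]);d=R.from_euler("zy",[16,-32],degrees=True).apply([1,0,0]);n=R.from_euler("zy",[16,-32],degrees=True).apply([0,1,0])
print(proj(w,[X-.05*d,X,X+.05*d,X+.07*d]).round(1).tolist(),"w",proj(w,[X-.0085*n,X+.0085*n]).round(1).tolist())
E
```

```text
turn [-0.025 -0.157  0.013] shift now axes [ 0.024 -0.053  7.73 ] shift goal axes [ 0.045 -0.057  7.73 ] t 19.55 pos [ 0.524 -0.29   0.111] goal [ 0.564 -0.278  0.046] F [-0.609 -0.752  0.171] open 0.06030530681377782
0.74 135 340
135 315 330; 147 291 334; 159 292 333; 171 294 332; 183 300 328; 195 300 330; 207 301 331; 219 302 331; 231 303 332; 243 303 332; 255 304 333; 267 304 333; 279 306 334; 291 306 334; 303 307 334; 315 308 335; 327 309 336; 339 314 329; [[320.9, 336.7], [317.7, 258.6], [314.1, 172.3], [312.5, 135.1]] w [[332.1, 258.7], [303.4, 258.6]]
```

```bash
python3 -m jog '[[[0,0,0,0,0,2.5,6],[0,0,0,0,0,2,6],[0,0,0,0,0,1,6],[0,0,0,0,0,1,6],[0,0,0,0,0,0.5,6]]]' >/dev/null
python3 -m jog '[[[0,0,0,0,0,0.4,6],[0,0,0,0,0,0,6]]]' >/dev/null
python3 goal.py .5446 -.2838 .078 16 32 0.0 0.038
```

```text
turn [ 0.017 -0.177  0.002] shift now axes [ 0.026 -0.1    0.297] shift goal axes [ 0.027 -0.1    0.297] t 20.2333 pos [ 0.562 -0.28   0.048] goal [ 0.564 -0.278  0.046] F [-0.267 -0.618 -0.262] open 0.06023899456450738
```

```bash
python3 -m jog '[[[0,0,0,0,-0.1,0.2,1],[0,0,0,0,0,0,1],[0,0,0,0,0,0,1],[0,0,0,0,0,0,1],[0,0,0,0,0,0,1]]]' 15
python3 -m jog '[[[0,0,0,0,0,0,0.5],[0,0,0,0,0,0,0.5],[0,0,0,0,0,0,0.5],[0,0,0,0,0,0,0.5],[0,0,0,0,0,0,0.5]]]' 50
```

```text
t: 20.65
tool_pos: [0.5632, -0.2787, 0.0469]
orientation: [-2.919, -0.41, -0.842]
force: [0.2, 0.9, 0.2]
opening: 0.0314
t: 21.07
tool_pos: [0.5634, -0.2794, 0.047]
orientation: [-2.92, -0.41, -0.843]
force: [-1.2, -4.3, 2.8]
opening: 0.0153
```

```bash
python3 -m jog '[[[0,0,0,0,0,0,0.5],[0,0,0,0,0,0,0.5],[0,0,0,0,0,-1,0.5],[0,0,0,0,0,-1.5,0.5],[0,0,0,0,0,-2,0.5]]]'
python3 -m jog '[[[0,0,0,0,0,-2.5,0.5],[0,0,0,0,0,-3,0.5],[0,0,0,0,0,-3,0.5],[0,0,0,0,0,-2,0.5],[0,0,0,0,0,0,0.5]]]'
python3 - <<'E'
from intool import *
w=robot.read_camera("wrist");pickle.dump(w,open("w12.pkl","wb"))
ms=robot.masks_of(w,"tube_slim")
for q in ms[:2]:
  m=q["pixels"];r=np.where(m.any(1))[0];print(q["confidence"],r.min(),r.max())
  for row in range(r.min(),r.max()+1,12):
    c=np.where(m[row])[0]
    if len(c): print(row,c.min(),c.max(),end="; ")
im=w["img"].astype(int);m=((im[...,0]>100)&(im[...,1]<70)&(im[...,2]<70)).astype(np.uint8)
k,_,st,ce=cv2.connectedComponentsWithStats(m);print([(st[i].tolist(),ce[i].tolist()) for i in range(1,k) if st[i,4]>60])
c=np.where(m[:,318:324].any(1))[0];print("red rows mid",c.min(),c.max())
E
```

```text
t: 21.48
tool_pos: [0.5389, -0.2828, 0.0832]
orientation: [-2.915, -0.41, -0.837]
force: [0.0, -0.3, -0.2]
opening: 0.0157
t: 21.9
tool_pos: [0.4861, -0.3022, 0.178]
orientation: [-2.922, -0.411, -0.847]
force: [0.8, 0.1, -0.4]
opening: 0.0156
0.8 139 429
139 324 334; 151 280 342; 163 279 342; 175 281 342; 187 282 343; 199 291 334; 211 291 335; 223 292 335; 235 293 336; 247 293 336; 259 293 336; 271 293 337; 283 295 337; 295 296 338; 307 297 337; 319 298 337; 331 298 337; 343 298 337; 355 299 338; 367 299 338; 427 312 332; [([140, 103, 44, 33, 802], [162.56857855361596, 117.15336658354114]), ([279, 139, 65, 60, 3425], [312.68817518248176, 167.71737226277372])]
red rows mid 139 197
```

```bash
python3 - <<'E'
from intool import *
w=pickle.load(open("w12.pkl","rb"))
fit(w,.0085,.0115,429,198)
fit(w,.0085,.0115,429,196)
obs=[(211,313),(235,314.5),(259,314.5),(283,316),(331,317.5),(367,318.5),(163,310.5)]
def f(v,off=0):
    ty,psi,tz,tx=v[0],v[1],-.0385,0
    out=[]
    for row,col in obs:
        g=least_squares(lambda s:pr(w,[s[0],0,tz-.003])[1]-row,[0.02]).x[0]
        out.append(pr(w,[g,ty+psi*g,tz])[0]-col)
    return out
s=least_squares(f,[0,0]);print("ty mm",s.x[0]*1e3,"psi deg (toward tool y at cap)",np.degrees(s.x[1]),s.fun)
E
python3 goal.py .5392 .1052 .052 18.3 0 0.13 0.038
```

```text
tube origin in tool x,z mm [  0.65608278 -34.68708611] pred cap w 61.449176650725235 body w 43.51634955099462
tube origin in tool x,z mm [  1.54949118 -35.75205006] pred cap w 61.95257076662921 body w 43.85778673573509
ty mm -0.8221430140390532 psi deg (toward tool y at cap) -2.0146807030800327 [-0.10898952 -0.69002052  0.22949016 -0.35045701 -0.00872297  0.37400428
  0.55469558]
turn [  0.701 -32.187  -2.266] shift now axes [ 12.182 -37.544  11.151] shift goal axes [ 17.77  -36.846   2.976] t 22.0 pos [ 0.486 -0.3    0.174] goal [0.539 0.105 0.144] F [ 0.124  0.398 -1.333] open 0.015610257194973859
```

```bash
python3 -m jog '[[[0,-6.4,0,0,0,-2,0.5],[0,-6.4,0,0,0,-2,0.5],[0,-6.4,0,0,0,-2,0.5],[0,-6.4,0,0,0,-1,0.5],[0,-6.4,0,0,0,-1,0.5]]]' >/dev/null
python3 -m jog '[[[0,0,0,1.5,-3.7,0,0.5],[0,0,0,1.5,-3.7,0,0.5],[0,0,0,1,-3.7,0,0.5],[0,0,0,1,-3.7,0,0.5],[0,0,0,1,-3.7,0,0.5]]]' >/dev/null
python3 -m jog '[[[0,0,0,1,-3.7,0,0.5],[0,0,0,0,-3.7,0,0.5],[0,0,0,0,-3.7,0,0.5],[0,0,0,0,-3.7,0,0.5],[0,0,0,0,-3.5,0,0.5]]]' >/dev/null
python3 -m jog '[[[0,0,0,0,0,0,0.5],[0,0,0,0,0,0,0.5]]]'
python3 goal.py .5392 .1052 .052 18.3 0 0.10 0.0355
```

```text
t: 23.42
tool_pos: [0.4228, 0.0668, 0.2452]
orientation: [-3.109, -0.445, -0.0]
force: [-0.1, -0.3, -0.3]
opening: 0.0158
turn [-0.039 -0.014 -2.01 ] shift now axes [12.248 -0.416 12.877] shift goal axes [12.258  0.006 12.873] t 23.4167 pos [0.423 0.067 0.245] goal [0.539 0.105 0.116] F [-0.142 -0.282 -0.314] open 0.015757947458548662
```

```bash
python3 - <<'E'
from h import *
w=robot.read_camera("wrist");pickle.dump(w,open("w13.pkl","wb"))
c=np.array([.5392,.1052,.008]);r=R.from_euler("z",18.3,degrees=True)
print("exp corners nl nr fl fr",proj(w,c+r.apply([[-.075,.031,0],[-.075,-.031,0],[.075,.031,0],[.075,-.031,0]])).round().tolist(),"seat",proj(w,c+[0,0,.044]).round().tolist())
for l in["clip_narrow","clip_narrow_seat"]: print(l,[(np.round(e["point"],1).tolist(),round(e["confidence"],2)) for e in robot.pinpoint(w,l)])
for q in robot.masks_of(w,"clip_narrow"):
  m=q["pixels"];rr=np.where(m.any(1))[0];print(q["confidence"],q["point"],rr.min(),rr.max())
  if abs(q["point"][0]-320)<60 and q["point"][1]<160:
    for row in range(rr.min(),rr.max()+1,8):
      k=np.where(m[row])[0]
      if len(k): print(row,k.min(),k.max(),end="; ")
cv2.imwrite("pics/w13.png",w["img"][:220,180:460,::-1])
E
```

```text
exp corners nl nr fl fr [[286.0, 154.0], [347.0, 152.0], [277.0, -13.0], [345.0, -16.0]] seat [[314.0, 68.0]]
clip_narrow [([142.7, 282.3], 0.96), ([334.0, 271.2], 0.74), ([310.6, 70.9], 0.61)]
clip_narrow_seat [([123.4, 301.5], 0.83), ([315.7, 65.8], 0.78)]
0.95 [138.9, 272.5] 214 345
0.59 [311.1, 69.1] 0 151
0 277 344; 8 277 343; 16 278 342; 24 278 343; 32 279 344; 40 279 344; 48 279 344; 56 280 344; 64 281 344; 72 281 344; 80 281 344; 88 282 345; 96 282 345; 104 283 345; 112 283 345; 120 284 345; 128 284 345; 136 285 345; 144 343 346;
```

The mask matches the predicted narrow stand to about 1 px: seat (0.5395, 0.1055), yaw 18.3°. The slim tube sits 2° off in the grip, so I'm keeping the tool yaw at 16.3°.

```bash
python3 -m jog '[[[0,0,0,3,0,1,0.5],[0,0,0,3,0,2,0.5],[0,0,0,3,0,2,0.5],[0,0,0,2.5,0,2,0.5],[0,0,0,0.7,0,2,0.5]]]' 60 >/dev/null
python3 -m jog '[[[0,0,0,0,0,1,0.5],[0,0,0,0,0,0,0.5],[0,0,0,0,0,0,0.5]]]' >/dev/null
python3 goal.py .5386 .1044 .052 16.3 0 0.06 0.0355
```

```text
turn [ 0.001 -0.064 -0.394] shift now axes [-0.024 -0.752  7.047] shift goal axes [-0.011 -0.752  7.047] t 24.2833 pos [0.541 0.097 0.147] goal [0.539 0.104 0.076] F [ 0.672 -0.297 -0.112] open 0.015405403689322372
```

```bash
python3 -m jog '[[[0,0,-0.4,0,-0.4,2,0.5],[0,0,0,0,-0.3,2,0.5],[0,0,0,0,0,2,0.5],[0,0,0,0,0,1,0.5],[0,0,0,0,0,0,0.5]]]' >/dev/null
python3 -m jog '[[[0,0,0,0,0,0,0.5]]]' >/dev/null
python3 goal.py .5386 .1044 .052 16.3 0 0.0 0.0355
python3 - <<'E'
from h import *
np.set_printoptions(precision=4,suppress=True)
a=robot.read_camera("scene");b=robot.read_camera("side");o=[]
for p in(a,b):
    im=p["img"].astype(int);m=((im[...,0]>100)&(im[...,1]<70)&(im[...,2]<70)).astype(np.uint8)
    k,_,st,ce=cv2.connectedComponentsWithStats(m)
    print([(st[i].tolist(),ce[i].round(1).tolist()) for i in range(1,k) if st[i,4]>40])
    X=np.array([.5395,.1055,.052+.0]);d=R.from_euler("z",18.3,degrees=True).apply([.06,0,0]);z=robot.read_state()["tool_pos"][2]+.0355
    X[2]=z;print("exp cap ctr now",proj(p,X+d))
E
```

```text
turn [ 0.031 -0.231  0.054] shift now axes [-0.185 -0.022  6.215] shift goal axes [-0.16  -0.018  6.216] t 24.7833 pos [0.54  0.105 0.079] goal [0.539 0.104 0.017] F [ 0.472 -0.48   0.413] open 0.015571031019355001
[([352, 224, 10, 10, 74], [356.3, 228.8]), ([303, 301, 15, 17, 185], [310.1, 309.0])]
exp cap ctr now [[356.0154 228.5189]]
[([137, 138, 16, 18, 81], [143.3, 144.6]), ([376, 289, 11, 13, 82], [381.4, 295.2])]
exp cap ctr now [[334.0202 212.3464]]
```

```bash
python3 -m jog '[[[0,0,0,-0.2,0,1,0.5],[0,0,0,0,0,1,0.5],[0,0,0,0,0,1,0.5],[0,0,0,0,0,0,0.5]]]'|egrep 'pos|force'
python3 -m jog '[[[0,0,0,0,0,0.5,0.5],[0,0,0,0,0,0.5,0.5],[0,0,0,0,0,0,0.5]]]'|egrep 'pos|force'
python3 -m jog '[[[0,0,0,0,0,0.5,0.5],[0,0,0,0,0,0,0.5]]]'|egrep 'pos|force'
python3 goal.py .5386 .1044 .052 16.3 0 0.0 0.0355
```

```text
tool_pos: [0.5359, 0.1042, 0.0442]
force: [-0.2, -0.2, -0.9]
tool_pos: [0.5374, 0.1044, 0.0361]
force: [0.0, -0.2, -1.5]
tool_pos: [0.5378, 0.1044, 0.0317]
force: [-0.9, -0.4, -0.0]
turn [ 0.01  -0.141  0.081] shift now axes [0.069 0.026 1.517] shift goal axes [0.073 0.026 1.516] t 25.6333 pos [0.538 0.104 0.032] goal [0.539 0.104 0.017] F [-0.874 -0.395 -0.03 ] open 0.015581255480678619
```

```bash
python3 -m jog '[[[0,0,0,0,0,0.4,0.5],[0,0,0,0,0,0,0.5]]]'|egrep 'pos|force'
python3 -m jog '[[[0,0,0,0,0,0.4,0.5],[0,0,0,0,0,0,0.5]]]'|egrep 'pos|force'
python3 -m jog '[[[0,0,0,0,0,0.4,0.5],[0,0,0,0,0,0,0.5]]]'|egrep 'pos|force'
```

```text
tool_pos: [0.5385, 0.1051, 0.0285]
force: [0.6, 3.1, -1.2]
tool_pos: [0.5397, 0.1049, 0.0256]
force: [0.5, 1.5, 4.1]
tool_pos: [0.5402, 0.1051, 0.0218]
force: [3.9, 2.8, 3.4]
```

```bash
python3 -m jog '[[[0,0,0,-0.1,0,0.4,0.5],[0,0,0,0,0,0,0.5]]]'|egrep 'pos|force'
python3 -m jog '[[[0,0,0,0,0,0.4,0.5],[0,0,0,0,0,0,0.5]]]'|egrep 'pos|force'
python3 -m jog '[[[0,0,0,0,0,0.3,0.5],[0,0,0,0,0,0,0.5]]]'|egrep 'pos|force|open'
```

```text
tool_pos: [0.5379, 0.1045, 0.0166]
force: [2.6, 2.9, -2.1]
tool_pos: [0.538, 0.1046, 0.0149]
force: [-10.0, 2.0, 22.5]
tool_pos: [0.5381, 0.1046, 0.0146]
force: [-22.7, -0.5, 49.2]
opening: 0.0156
```

```bash
python3 -m jog '[[[0,0,0,0,0,-0.3,0.5],[0,0,0,0,0,0,3],[0,0,0,0,0,0,4],[0,0,0,0,0,0,4],[0,0,0,0,0,0,4]]]'
python3 -m jog '[[[0,0,0,0,0,-0.5,4],[0,0,0,0,0,-3,4],[0,0,0,0,0,-4,4],[0,0,0,0,0,-4,4],[0,0,0,0,0,-4,4]]]' >/dev/null
python3 -m jog '[[[0,0,0,-4,0,-2,4],[0,0,0,-4,0,-2,4],[0,0,0,-3,0,-1,4],[0,0,0,0,0,0,4],[0,0,0,0,0,0,4]]]'
python3 - <<'E'
from h import *
np.set_printoptions(precision=4,suppress=True)
a=robot.read_camera("scene");b=robot.read_camera("side");w=robot.read_camera("wrist");pickle.dump((a,b,w),open("w14.pkl","wb"))
T={"wide":(np.array([.552,-.1215,.052]),0),"slim":(np.array([.5395,.1055,.052]),18.3)}
for n,p in(("a",a),("b",b),("w",w)):
    im=p["img"].astype(int);m=((im[...,0]>100)&(im[...,1]<70)&(im[...,2]<70)).astype(np.uint8)
    k,_,st,ce=cv2.connectedComponentsWithStats(m);print(n,[(st[i].tolist(),ce[i].round(1).tolist()) for i in range(1,k) if st[i,4]>40])
    for t,(X,y) in T.items():
        d=R.from_euler("z",y,degrees=True).apply([1,0,0]);print(t,"exp origin, cap ctr",proj(p,[X,X+.06*d]).round(1).tolist(),[(np.round(e["point"],1).tolist(),round(e["confidence"],2)) for e in robot.pinpoint(p,"tube_"+t)])
    for l in("spray_bottle","swab_box","foam_rack"): print(l,[np.round(e["point"],0).tolist() for e in robot.pinpoint(p,l)[:1]])
cv2.imwrite("pics/fin.png",np.hstack([cv2.resize(w["img"][0:200,180:447,::-1],(400,300)),cv2.resize(a["img"][210:330,240:400,::-1],(400,300))]))
E
```

```text
t: 27.05
tool_pos: [0.5365, 0.1038, 0.0116]
orientation: [3.109, 0.447, 0.002]
force: [-0.2, 0.2, 0.2]
opening: 0.0374
t: 27.88
tool_pos: [0.4364, 0.0743, 0.2158]
orientation: [3.109, 0.447, 0.01]
force: [-0.3, -0.3, 0.2]
opening: 0.0398
a [([350, 245, 9, 9, 68], [353.8, 249.2]), ([303, 301, 15, 17, 189], [310.1, 309.0])]
wide exp origin, cap ctr [[287.1, 299.3], [310.3, 308.9]] [([285.6, 299.1], 0.87), ([382.2, 191.8], 0.86)]
slim exp origin, cap ctr [[331.1, 245.9], [354.5, 249.1]] [([333.1, 245.8], 0.6)]
spray_bottle [[425.0, 251.0]]
swab_box [[411.0, 310.0]]
foam_rack [[321.0, 392.0]]
b [([137, 138, 16, 18, 80], [143.4, 144.5]), ([327, 227, 11, 10, 52], [332.7, 230.4]), ([376, 290, 11, 13, 75], [381.2, 295.2])]
wide exp origin, cap ctr [[356.1, 303.8], [380.0, 296.9]] [([269.0, 173.8], 0.55)]
slim exp origin, cap ctr [[315.1, 240.9], [333.1, 231.1]] [([312.8, 241.2], 0.59)]
spray_bottle [[357.0, 203.0]]
swab_box [[409.0, 254.0]]
foam_rack []
w [([300, 0, 30, 18, 456], [314.3, 7.3]), ([600, 58, 40, 35, 923], [622.9, 74.0])]
wide exp origin, cap ctr [[583.1, 150.6], [616.8, 76.6]] [([582.4, 151.8], 0.73)]
slim exp origin, cap ctr [[317.5, 83.9], [314.9, -0.0]] [([318.0, 87.0], 0.78)]
spray_bottle []
swab_box []
foam_rack []
```

View pics/fin.png

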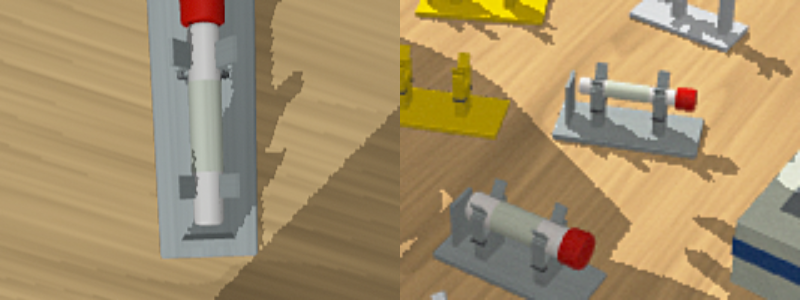

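The view shows both tubes lying level in their stands between the fingers, closed ends at the end plates and caps outward.

```bash
python3 -c "
from plant import robot
print(robot.read_state()['t'],robot.close_job())"
```

```text
the job is handed in; nothing more can be done
28.7833 None
```

Both tubes are pressed home and released: the wide tube in the wide clips and the slim tube in the narrow clips. Closed ends face the end plates and caps stick out at the open ends. I handed the job in at 28.8 s.

**Last checks**
- **Seating:** each tube met a hard stop after passing the clip fingers, at about 21 N for the wide tube and 49 N for the slim. The slim press was harder than needed: its wrist force stayed well under the 120 N limit, but that last step was taken after it had already bottomed at about 22 N. I had no separate reading for the 40 N contact limit, though the press went through the gripped tube and not the gripper's body.
- **Position:** the final caps are within about 2 px of prediction in the scene and side views, and up to about 7 px in the wrist view, where the caps sit at the picture's edge. The final picture shows both tubes level between their clips. In the final side view the network did not find the seated wide tube, but its red cap was where expected.
- **Bystanders:** in the final scene and side views the spray bottle and swab box are within 3 px of where they started. So is the rack in the scene view; the network did not find it in the final side view.

**What disagreed**
- **Fingertip offset:** the fingertips are about 23–26 mm short of the reported TCP. My first grasp of the wide tube therefore closed in the air above it, with no sign of contact. I corrected the depth from the pictures, and the second grasp held.
- **Wide cap height:** in the check after seating the wide tube, the cap centre measured 56 mm high against 52 mm expected. I put this down to the lit part of the cap biasing the reading.

I viewed 13 pictures, three over the budget of 10.

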